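# Reset the step load box: isolate, click the selector to step 6, switch back on

## Robot

A 6-joint arm with a two-finger parallel gripper is mounted at the origin on a cart in front of the work surface, level with it; the furniture and walls round the work are solid. World frame = base frame: x ahead of the robot, y to its left, z up, the work surface at z = 0. Lengths are in m, angles in rad, forces in N, time in s.
With the tool pointing down it reaches from about 0.35 to 0.85 m from the base axis. Payload 8.1 kg.
Tool frame: the origin (TCP) lies at the very end of the fingers, on their centre line; the grasp point (between the pads) lies 19 mm behind it; z points along the fingers, y is the line along which they close (so a half turn about z gives the same grasp; the last joint's range is limited). The gripper opens to 93 mm and grips with 3 to 60 N. Pads are 15 mm wide; open, the fingers measure 128 mm over their backs; the gripper's body (75 mm by 188 mm) begins 65 mm behind the grasp point.
Start: joints at [-1.229, 0.13, 1.488, -0, 1.523, -0.085], TCP at [0.248, -0.546, 0.196] pointing down, gripper open.
Joint ranges: [-2.96, 2.96], [-0.89, 2.26], [0.02, 2.5], [-1.34, 4.48], [0, 2.73], [-2.66, 2.66]. Speed limits (rad/s): [2.39, 2.39, 2.79, 3.14, 3.14, 3.14].

## Interface

Orientations are given as a rotation vector (axis times angle).
In Python, from plant import robot gives the robot as it stands. The module is installed in compiled form; this text tells all that it offers.
- The arm moves only by the tool play_rows, never from a script. Its argument "increments" is text: rows parted by semicolons, each of 5 numbers parted by spaces: the shift along the tool's x, y, z in mm, then the turn about the tool's z in degrees, then the closure, from -1 (fully open) to 1 (shut). In form: dx dy dz yaw claw; .... A call has 1 to 20 rows; each row is the pose to reach, as a shift and turn from the pose commanded when the call began, along the tool's axes at that moment; what a row does not reach only later rows make up. A row lasts 1/10 s, in which the tool goes at most 50 mm and 8.59 degrees, less where a joint would pass 70% of its speed; a pose out of reach is approached as far as the arm can. A call with a gripper value outside its range is refused whole. The fingers move at their own pace and stop on an object; "force" is the grip in N (left out, the last holds). Time passes only in rows, so rows that repeat a pose let the fingers close. It gives the time, the measured TCP pose, the force, the opening and the grip force at its end, in the units of the state.
- robot.read_state(): the state, without advancing time (a new reading comes with each control period).
- robot.read_camera(name): name is "scene" or "top"; returns the picture (384x512x3 uint8, blue, green, red); there is no depth.
- robot.calibration(name): a dict with "vertical_fov" (degrees; the focal length in pixels is half the picture's height over the tangent of half this angle, whatever the lens; pixels are square), "cx", "cy" (the principal point, pixels), "D" ([k1, k2, p1, p2, k3] as OpenCV has them; the pictures are not rectified), "rvec" (rotation vector, rad) and "tvec" (3), from world to camera coordinates, as OpenCV has them. Camera axes: x right, y down, z forward; pixel columns grow to the right and rows downward; lengths in m; the calibration is good to about 2 mm. A picture is of the moment at which its call begins. calibration takes no time and is no camera call.
- robot.close_job(): hands the job in; it is judged then, once.
Trained networks look in the newest picture that a camera, given by its name, has taken for a name from the list of things; names that differ only in an ending like _2 or _b are one class to them, and where a whole thing is asked for, a point or a joint stands for the part that bears it (a point fixed in the world has none). Each returns a list of dicts, best first, with "conf" (0 to 1); they miss things now and then, are a little off and sometimes report something else, mostly with a low value. They report only what shows in the picture. A call takes as long as a camera call.
- robot.recognise(camera, query): "centre" ([x, y, z] in m, in world coordinates, good to about 4 mm: the middle of the surface that is visible of it).
- robot.regions_of(camera, query): "pixels" (384x512 bool, what is visible of it).
- robot.landmark_of(camera, query): "centre" ([x, y, z] in m, in world coordinates, good to about 4 mm: a listed point, or the origin of a listed thing).
The state is a dict: "t": time; "q": joint angles; "dq": joint speeds; "joint_torque": joint torques, N m; "tool_pos": TCP position; "orientation": TCP orientation; "force": force on the tool from outside, world axes, zero at the start; "wrist_torque": the same for the moment, N m; "opening": finger opening in m; "gripper_force": force on a finger pad.
Only numpy, scipy, OpenCV 4.12 (cv2) and the standard library are available. Lean on these libraries where they do the work, as an engineer would, in place of code of your own. Each camera call takes 0.05 s, during which the arm holds its last target. There are 200 camera calls.

## Task

The load box on the bench is switched on. Press its rocker to off, then push the pointer of its rotary selector round with a fingertip, counting the clicks, until it rests in step 6 (step 0 is the double long mark at the anticlockwise stop, and the steps count up clockwise), and then press the rocker back to on. Do not push on the selector while the box is on, do not pinch the pointer between the fingers, and do not lift or shove the box or disturb the board, cutters and solder spool beside it.

Things in the scene. Friction and masses are not known exactly. Their poses are not given: they have to be found in the camera images.
- load_box: Grey instrument box, flat aluminium top panel, 130 (x) x 185 (y) x 62 mm high, 2 kg, loose on rubber feet. Origin: centre of its underside; its own +x points to its far edge, +y left, z up. On the panel: selector at right, rocker at near left; at far left two binding posts 21 mm high (x = +41, y = +42 and +70 mm) and a fuse cap 6 mm high (x = +46, y = +12)
- selector_axis (a point): The selector's vertical turning axis where it meets the panel: 4, -34, 62 mm in the box's frame. Round it ten black marks, 30 degrees apart, are printed outside a 46 mm radius: step 0 at the near left (pointer 135 degrees anticlockwise, seen from above, from the box's +x), step 5 slightly longer, 15 degrees clockwise from +x, step 6 at the far right (45 degrees clockwise from the box's +x), step 9 at the near right
- selector (a joint): Selector angle in rad: 0 at step 0 (anticlockwise stop), growing clockwise seen from above by 0.5236 a click to 4.712 at step 9 (stop); step 6 reads 3.142. Starts in one of steps 0 to 4. A sprung ball holds it in each step: about 0.08 N m (2.7 N at 30 mm from the axis) lifts it out of a click; past half-way it snaps by itself into the next
- step0_mark (a point): Outer end of the double long mark of step 0 on the panel, 60 mm from the selector's axis; the other marks are single lines
- pointer_tip (a point): Tip of the pointer, 42 mm from the axis, 18 mm above the panel; turns with the selector. The pointer is an upright black bar with a white line on top, 12 mm thick, from 18 mm behind the axis to 42 mm ahead; its sides stand 8 to 25 mm above the panel, a 4 mm middle rib to 27 mm; below is a round skirt, radius 21, height 8 mm
- pointer_ccw_face: The pointer bar's whole side face on its anticlockwise side (the one to push to turn it clockwise, step number up); its origin lies on the selector's axis at the panel
- pointer_cw_face: The pointer bar's opposite side face (pushed, it turns the selector anticlockwise, step number down); its origin lies on the selector's axis at the panel. Fingers pressing on both side faces at once count as pinching
- isolator (a joint): Tilt of the black rocker switch in rad: 0 = off (the half towards the box's near edge pressed flush), 0.42 = on (the far half pressed flush), as it is at the start. It snaps over at mid travel; pressing the raised half takes about 1 to 3 N, 16 mm from its pivot
- rocker_near (a point): Press point on the rocker half nearer to the robot, on its top face, 16 mm from the pivot; press straight down for off. Rocker 48 mm long (along the box's x), 21 mm wide, in a bezel 3 mm high; this point is about 11 mm above the panel when raised, 4 mm when pressed
- rocker_far (a point): Press point on the rocker's far half, on its top face, 16 mm from the pivot; press it straight down for on. Same heights
- board: Bystander: teal circuit board on four feet, 52 x 114 x 22 mm, lying left of the box, origin at the centre of its underside
- cutters: Bystander: flush cutters with red grips, 36 x 118 x 10 mm, lying right of the box, origin at the centre of the underside
- spool: Bystander: solder wire spool with blue flanges, 54 x 62 x 38 mm, standing behind the box, origin at the centre of the underside

How it is judged:
On the way, in this order (a step that is already met when the one before it is completed fails the run):
1. the rocker is off (value of joint isolator below 0.08 rad), for 0.2 s.
2. the selector rests in step 6 with the rocker off and nothing pushing the pointer (value of joint isolator below 0.08 rad and value of joint selector between 3.05 and 3.23 rad and velocity of joint selector between -0.1 and 0.1 rad/s and not (contact force between selector and the fingers above 0.3 N)), for 0.2 s.
3. the rocker is back on (value of joint isolator above 0.34 rad), for 0.2 s.
At the end, for the whole second after the job is handed in: Rocker on (joint over 0.34), selector at rest in step 6 (3.05 to 3.23 rad), box within 15 mm of where it stood and down on the bench, the board, cutters and spool within 20 mm of where they lay (value of joint isolator above 0.34 rad and value of joint selector between 3.05 and 3.23 rad and velocity of joint selector between -0.1 and 0.1 rad/s and distance of load_box from where it was at the start of the episode below 0.015 m and height (world z) of load_box below 0.006 m and linear speed of load_box below 0.02 m/s and distance of each of board, cutters, spool from where it was at the start of the episode below 0.02 m); the robot touches nothing.
It fails at once if the selector is pushed (over 1.5 N) while the rocker is not off (value of joint isolator above 0.21 rad and (contact force between selector and the fingers above 1.5 N or contact force between selector and the arm above 1.5 N)).
It fails at once if the pointer is pinched: fingers press on both of its sides at once (over 0.5 N each) (contact force between each of pointer_ccw_face, pointer_cw_face and the fingers above 0.5 N).
It fails at once if the box is lifted or tipped up (over 8 mm, or 0.1 rad) (height (world z) of load_box above 0.008 m or angle between load_box's own z axis and vertical above 0.1 rad).
It fails at once if the box is shoved more than 20 mm (distance of load_box from where it was at the start of the episode above 0.02 m).
It fails at once if the board, cutters or spool is moved more than 25 mm (distance of any of board, cutters, spool from where it was at the start of the episode above 0.025 m).
It also fails if it takes over 43 s, if anything falls off the work surface, if the arm or the gripper's body presses on something with over 40 N, if the wrist force passes 120 N, or if a joint passes its speed limit or range.

## Working session

There is one attempt and no reset: what is moved stays moved. The work goes in short steps, Python scripts to look and compute and a tool call to move; the robot and the scene stay as the last step left them, time stands still between calls to the robot, and variables do not carry over. Pictures are saved under pics/ and viewed, at most 11 in all, crops included, and the job is handed in when it is done.

Besides the shell and the picture viewer there is one more tool, called by a JSON object that holds its "op" and its "data". play_rows: Moves the arm, as the interface text tells. Its arguments: {"type":"object","properties":{"increments":{"type":"string"},"force":{"type":"number"}},"required":["increments"]}

```bash
mkdir -p pics; python3 - <<'E'
from plant import robot
import cv2,numpy as np
s=robot.read_state();print(s['t'],s['tool_pos'],s['orientation'],s['opening'])
for c in('top','scene'):
    cv2.imwrite(f'pics/{c}0.png',robot.read_camera(c))
    for q in('load_box','selector_axis','step0_mark','pointer_tip','rocker_near','rocker_far','board','cutters','spool'):
        r=robot.landmark_of(c,q); print(c,q,[(np.round(a['centre'],4).tolist(),round(a['conf'],2)) for a in r[:2]])
E
```

```text
0.0 [ 0.24819945 -0.54558496  0.19499555] [-3.06853709e+00 -6.64984148e-01  4.12523558e-04] 0.09307968213518218
top load_box [([0.5486, -0.3276, -0.0001], 0.9)]
top selector_axis [([0.5676, -0.3583, 0.0621], 0.58)]
top step0_mark [([0.5087, -0.3506, 0.0614], 0.9)]
top pointer_tip [([0.5791, -0.3169, 0.0743], 0.77), ([0.5672, -0.3626, 0.0622], 0.3)]
top rocker_near [([0.4845, -0.3037, 0.0748], 0.7)]
top rocker_far [([0.5136, -0.2867, 0.0679], 0.79), ([0.4833, -0.304, 0.0759], 0.63)]
top board [([0.488, -0.177, -0.0005], 0.87), ([0.6291, -0.2545, -0.0006], 0.52)]
top cutters [([0.6947, -0.4295, -0.0001], 0.77)]
top spool [([0.6296, -0.2564, -0.0004], 0.69)]
scene load_box [([0.5463, -0.3346, -0.0037], 0.57), ([0.5758, -0.3215, 0.0821], 0.37)]
scene selector_axis [([0.5697, -0.3601, 0.0654], 0.82)]
scene step0_mark [([0.5069, -0.3496, 0.0642], 0.61), ([0.6933, -0.4316, 0.004], 0.32)]
scene pointer_tip [([0.5754, -0.3232, 0.0777], 0.86)]
scene rocker_near [([0.4871, -0.3085, 0.0696], 0.64), ([0.5116, -0.2888, 0.0688], 0.47)]
scene rocker_far [([0.5134, -0.2868, 0.0691], 0.84)]
scene board [([0.4921, -0.1803, 0.0029], 0.77), ([0.4897, -0.3092, 0.0698], 0.7)]
scene cutters [([0.6951, -0.4316, 0.0021], 0.93)]
scene spool [([0.6221, -0.2513, -0.0012], 0.73)]
```

View pics/top0.png

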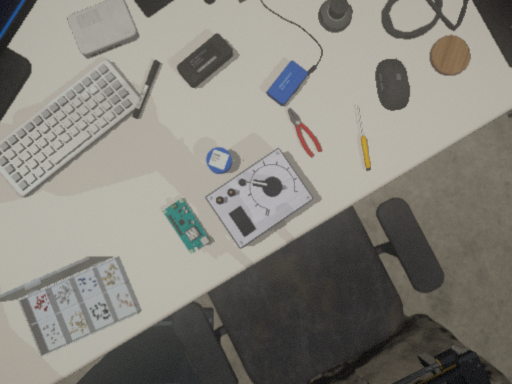

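View pics/scene0.png

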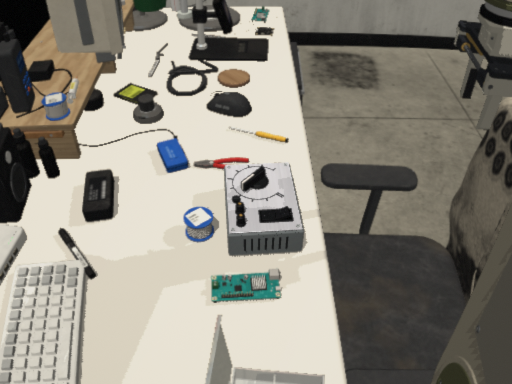

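The top view shows the box at about (258,197), turned about 35°. Its rocker is at (243,221), the selector at (270,187) with its pointer toward the binding posts, the spool at (219,160), the board at (187,225) and the cutters at (305,135). Next I'll fit the box pose accurately.

```bash
cat >h.py <<'E'
from plant import robot
import cv2,numpy as np
def cal(c):
    k=robot.calibration(c);f=192/np.tan(np.radians(k['vertical_fov']/2))
    return np.array([[f,0,k['cx']],[0,f,k['cy']],[0,0,1.]]),np.array(k['D'],float),np.array(k['rvec'],float),np.array(k['tvec'],float)
def proj(c,P):
    K,D,r,t=cal(c);return cv2.projectPoints(np.asarray(P,float).reshape(-1,1,3),r,t,K,D)[0][:,0]
def b2w(p,pose):  # box mm -> world m
    p=np.asarray(p,float)/1000;c,s=np.cos(pose[2]),np.sin(pose[2])
    return np.c_[pose[0]+c*p[:,0]-s*p[:,1],pose[1]+s*p[:,0]+c*p[:,1],p[:,2]]
def rect(c,img,pose,z,S=4,hx=85,hy=110):
    # box-aligned rectified view at height z mm: up=+x, left=+y
    u,v=np.meshgrid(np.arange(2*hy*S),np.arange(2*hx*S))
    P=np.c_[(hx-v/S).ravel(),(hy-u/S).ravel(),np.full(u.size,z)]
    m=proj(c,b2w(P,pose)).astype(np.float32).reshape(*u.shape,2)
    return cv2.remap(img,m[...,0],m[...,1],cv2.INTER_CUBIC)
E
python3 - <<'E'
from h import *
from scipy.optimize import least_squares
ob={c:robot.read_camera(c) for c in('top','scene')}
rg={c:robot.regions_of(c,'load_box')[0]['pixels'] for c in ob}
# silhouette fit: convex hull of box corners vs mask hull
C=[[x,y,z] for x in(-65,65) for y in(-92.5,92.5) for z in(4,62)]
def hullmask(c,p):
    h=cv2.convexHull(proj(c,b2w(C,p)).astype(np.float32))[:,0]
    m=np.zeros((384*4,512*4),np.uint8);cv2.fillConvexPoly(m,np.int32(np.round((h+.5)*4)),1)
    return cv2.resize(m.astype(np.float32),(512,384),interpolation=cv2.INTER_AREA)
from scipy.optimize import minimize
for cs in(['top'],['scene'],['top','scene']):
    f=lambda p:sum(np.abs(hullmask(c,[p[0]/1000,p[1]/1000,p[2]/100])-rg[c]).sum() for c in cs)
    best=minimize(f,[548,-330,61],method='Nelder-Mead',options=dict(initial_simplex=[[548,-330,61],[556,-330,61],[548,-322,61],[548,-330,69]]))
    print(cs,best.x,best.fun,rg[cs[0]].sum())
p=[best.x[0]/1000,best.x[1]/1000,best.x[2]/100]
print(np.degrees(p[2]),b2w([[4,-34,62]],p))
a=rect('top',ob['top'],p,62,S=2.5,hx=80,hy=105);b=rect('scene',ob['scene'],p,62,S=2.5,hx=80,hy=105)
for i in(a,b): cv2.rectangle(i,(int(12.5*2.5),int(15*2.5)),(int(197.5*2.5),int(145*2.5)),(0,0,255),1);cv2.circle(i,(int(139*2.5),int(76*2.5)),115,(0,255,0),1)
cv2.imwrite('pics/r1.png',cv2.resize(np.vstack([a,b]),None,fx=.75,fy=.75))
E
```

```text
['top'] [ 547.77277457 -331.96749172   58.54470739] 114.625 5717
['scene'] [ 549.1157452  -332.13015366   58.59126992] 276.1875 6494
['top', 'scene'] [ 548.67252438 -332.3606358    58.26103399] 402.1875 5717
33.381113577507435 [[ 0.57071963 -0.35855081  0.062     ]]
```

View pics/r1.png

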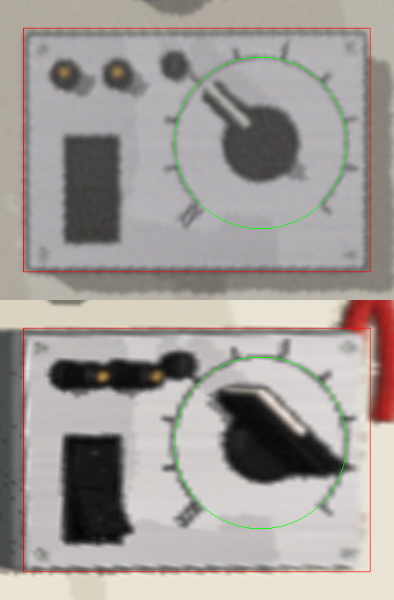

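The rectified views show step 0 at (188,213), step 1 at (172,167) and step 2 at (170,120). The pointer covers the 45° mark at (200,78), so it rests in step 3 and needs three clicks clockwise. The rocker's centre is at about box (-21, 56).

```bash
cat >>h.py <<'E'
from scipy.spatial.transform import Rotation as R
POSE=(.5482,-.3321,np.radians(33.5))
def inc(bx,by,bz,yaw):  # box mm target, tool-x heading in box deg
    s=robot.read_state();Rm=R.from_rotvec(s['orientation']).as_matrix()
    d=Rm.T@(b2w([[bx,by,bz+62]],POSE)[0]-s['tool_pos'])*1000
    h=np.degrees(np.arctan2(Rm[1,0],Rm[0,0]))-np.degrees(POSE[2])
    return np.round(np.r_[d,(h-yaw+180)%360-180],1)
def where():
    s=robot.read_state();d=np.array(s['tool_pos'])-[POSE[0],POSE[1],.062];c,n=np.cos(POSE[2]),np.sin(POSE[2])
    Rm=R.from_rotvec(s['orientation']).as_matrix()
    return np.round([(c*d[0]+n*d[1])*1e3,(c*d[1]-n*d[0])*1e3,d[2]*1e3,np.degrees(np.arctan2(Rm[1,0],Rm[0,0])-POSE[2])],1),np.round(s['force'],2),s['t']
E
python3 -c "
from h import *
print(where(),inc(-38,56,40,0))"
```

```text
(array([-368.2,  -13. ,  134. ,   -9. ]), array([ 0.13,  0.13, -0.3 ]), 1.2) [ 315.2 -120.1   94.    -9. ]
```

{"op": "play_rows", "data": {"increments": "45 -17 0 -2 1;90 -34 0 -4 1;135 -51 10 -6 1;180 -68 30 -8 1;225 -85 50 -9 1;270 -102 70 -9 1;315.2 -120.1 94 -9 1;315.2 -120.1 94 -9 1;315.2 -120.1 94 -9 1;315.2 -120.1 94 -9 1;315.2 -120.1 94 -9 1;315.2 -120.1 94 -9 1", "force": 20}}

```text
t: 2.4
tool_pos: [0.4853, -0.3081, 0.1032]
orientation: [3.008, 0.901, 0.001]
force: [-0.5, 0.8, 0.3]
opening: 0.0027
gripper_force: 0.0
```

```bash
python3 - <<'E'
from h import *
print(where(),inc(-38,56,5,0),robot.read_state()['opening'])
for c in('top','scene'):
    i=robot.read_camera(c);cv2.imwrite(f'pics/{c}1.png',i)
u=np.int32(proj('scene',b2w([[0,0,62]],POSE))[0]);print(u)
a=cv2.resize(i[u[1]-90:u[1]+60,u[0]-100:u[0]+100],None,fx=4,fy=4,interpolation=cv2.INTER_CUBIC)
cv2.imwrite('pics/c1.png',a)
E
```

```text
(array([-39.2,  54.8,  41.2,  -0.2]), array([-0.47,  0.76,  0.29]), 2.4) [ 1.2 -1.3 36.2 -0.2] 0.002738320487041294
[260 193]
```

View pics/c1.png

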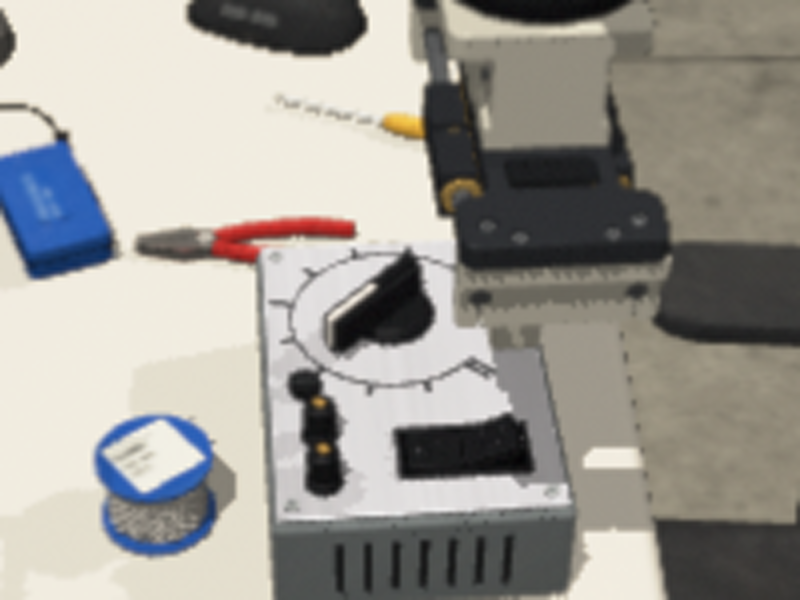

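```bash
python3 - <<'E'
from h import *
p=proj('scene',b2w([[-38,56,73],[-38,56,103],[-38,56,188]],POSE));print((p-[160,103])*4)
i=cv2.imread('pics/top1.png');p=proj('top',b2w([[-38,56,103]],POSE))[0];print(p)
u=np.int32(p);cv2.imwrite('pics/c2.png',cv2.resize(i[u[1]-70:u[1]+50,u[0]-60:u[0]+90],None,fx=4,fy=4,interpolation=cv2.INTER_CUBIC))
E
```

```text
[[503.12696875 429.04379689]
 [506.85261646 377.97966862]
 [518.30357737 217.91510264]]
[246.85339807 228.46347619]
```

View pics/c2.png

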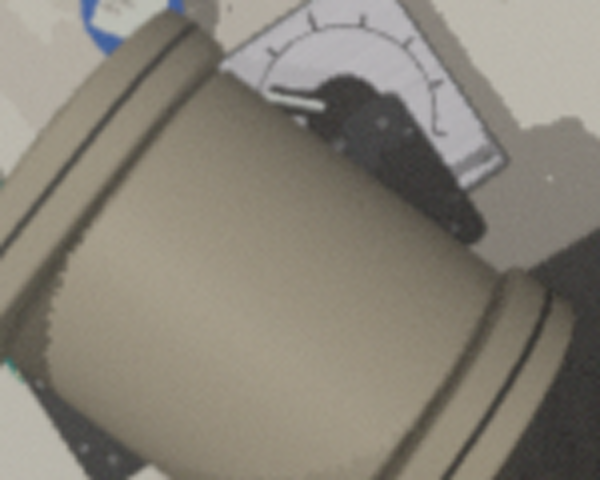

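The crop shows the rocker's raised near half at (515,440). The gripper body hides the fingers, and the projected TCP falls at about (507,378), just above that half. The pointer still reads step 3, so I'll press.

{"op": "play_rows", "data": {"increments": "1 -1 12 0 1;1 -1 20 0 1;1 -1 25 0 1;1 -1 28 0 1;1 -1 31 0 1;1 -1 33 0 1;1 -1 35 0 1;1 -1 36 0 1;1 -1 36 0 1"}}

```text
t: 3.4
tool_pos: [0.4859, -0.305, 0.066]
orientation: [3.009, 0.904, -0.0]
force: [1.2, 0.3, -0.2]
opening: 0.0002
gripper_force: 0.0
```

```bash
python3 -c "
from h import *
print(where())"
```

```text
(array([-37.,  57.,   4.,  -0.]), array([ 1.21,  0.31, -0.16]), 3.4)
```

{"op": "play_rows", "data": {"increments": "0 0 -25 0 1;0 0 -36 0 1;9 11 -36 -8 1;18 22 -36 -16 1;27 33 -36 -24 1;35 43 -36 -32 1;35 43 -36 -40 1;35 43 -36 -45 1;35 43 -36 -45 1"}}

```text
t: 4.3
tool_pos: [0.5391, -0.3217, 0.1023]
orientation: [2.432, 1.988, 0.0]
force: [-0.6, 0.2, 0.4]
opening: -0.0
gripper_force: 0.0
```

```bash
python3 - <<'E'
from h import *
print(where(),inc(-1.7,14.1,12,45))
i=robot.read_camera('scene')
cv2.imwrite('pics/c3.png',cv2.resize(i[103:253,160:360],None,fx=4,fy=4,interpolation=cv2.INTER_CUBIC))
E
```

```text
(array([-1.8, 13.6, 40.3, 45. ]), array([-0.6 ,  0.23,  0.39]), 4.3) [ 0.4 -0.2 28.3  0. ]
```

View pics/c3.png

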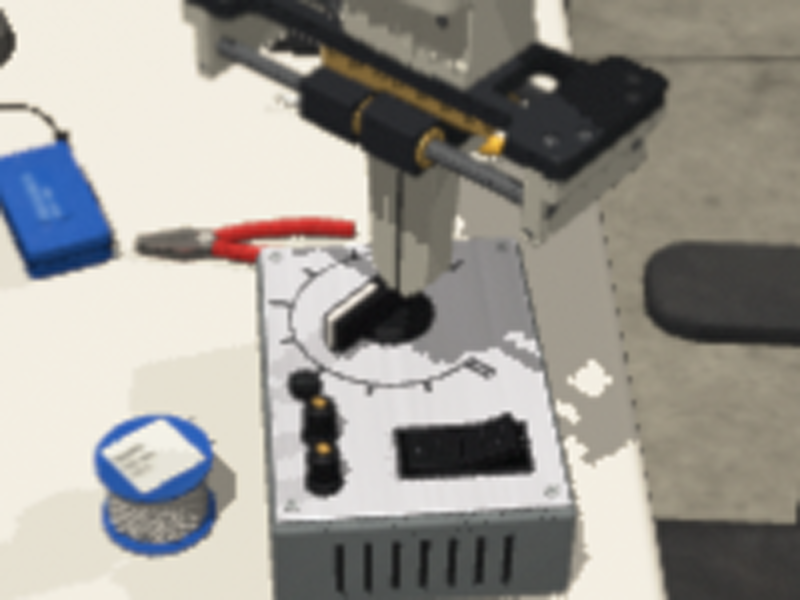

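```bash
python3 - <<'E'
from h import *
q=b2w([[-1.8,13.6,102.3],[-37,56,73],[-5,56,66],[-37,56,66],[4,-34,70]],POSE)
print(q,(proj('scene',q)-[160,103])*4)
i=robot.read_camera('scene')
for n in('rocker_near','rocker_far','selector_axis'):print(n,[(b['centre'],b['conf']) for b in robot.landmark_of('scene',n)])
print(robot.recognise('scene','isolator'))
cv2.imwrite('pics/c4.png',cv2.resize(i[190:230,245:305],None,fx=12,fy=12,interpolation=cv2.INTER_CUBIC))
E
```

```text
[[ 0.53919266 -0.32175264  0.1023    ]
 [ 0.48643775 -0.30582406  0.073     ]
 [ 0.5131221  -0.28816208  0.066     ]
 [ 0.48643775 -0.30582406  0.066     ]
 [ 0.5703014  -0.35824437  0.07      ]] [[410.93901421 316.44152478]
 [500.8112206  429.16768912]
 [426.05178414 444.67921517]
 [499.9779447  440.70909984]
 [387.52998333 301.63872925]]
rocker_near []
rocker_far [([0.5132, -0.2878, 0.0679], 0.77), ([0.5464, -0.3309, -0.0025], 0.18)]
selector_axis [([0.57, -0.3601, 0.0651], 0.7), ([0.4891, -0.1834, 0.0022], 0.37)]
[{'centre': [0.4971, -0.2986, 0.0673], 'conf': 0.84}]
```

View pics/c4.png

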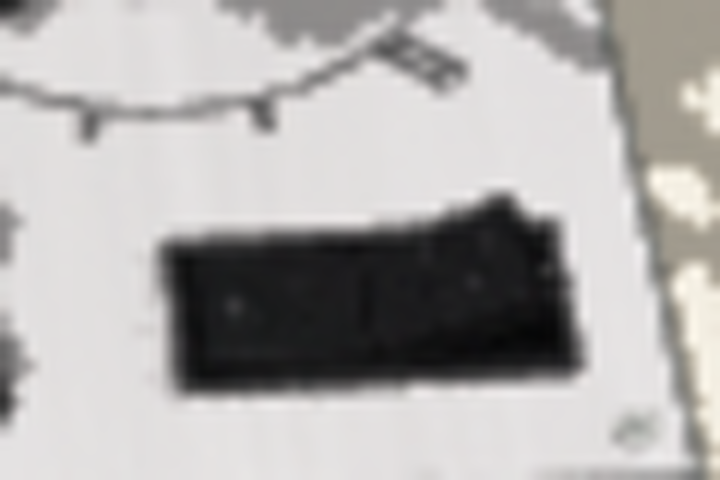

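The crop shows the rocker's near (right) half at (500,215) still raised, so it is still on and the press never touched it. The visible fingertips also end about 12 mm above the projected TCP. I'll go back and press down in steps until force shows.

```bash
python3 -c "
from h import *
print(inc(-37,56,40,0),inc(-37,56,4,0))"
```

```text
[  4.9 -54.5   0.2  44.9] [  4.9 -54.5  36.2  44.9]
```

{"op": "play_rows", "data": {"increments": "1 -13 0 8 1;2 -27 0 16 1;4 -40 0 24 1;5 -54.5 0 32 1;5 -54.5 0 40 1;5 -54.5 18 45 1;5 -54.5 32 45 1;5 -54.5 36 45 1;5 -54.5 38 45 1;5 -54.5 39 45 1;5 -54.5 39 45 1"}}

```text
t: 5.7
tool_pos: [0.4867, -0.306, 0.0635]
orientation: [3.008, 0.905, 0.001]
force: [0.9, -0.9, 0.5]
opening: 0.0006
gripper_force: 0.0
```

{"op": "play_rows", "data": {"increments": "0 0 1 0 1;0 0 2 0 1;0 0 2 0 1"}}

```text
t: 6.0
tool_pos: [0.4864, -0.3058, 0.0611]
orientation: [3.008, 0.904, 0.0]
force: [-0.0, -0.8, -0.7]
opening: 0.0007
gripper_force: 0.0
```

{"op": "play_rows", "data": {"increments": "0 0 1 0 1;0 0 2 0 1;0 0 2 0 1"}}

```text
t: 6.3
tool_pos: [0.4863, -0.3057, 0.0588]
orientation: [-3.008, -0.904, 0.0]
force: [-0.5, 0.1, 0.1]
opening: 0.0003
gripper_force: 0.0
```

{"op": "play_rows", "data": {"increments": "0 0 1 0 1;0 0 2 0 1;0 0 2 0 1"}}

```text
t: 6.6
tool_pos: [0.4863, -0.3057, 0.0568]
orientation: [-3.008, -0.904, 0.0]
force: [-0.3, 1.0, 0.4]
opening: 0.0005
gripper_force: 0.0
```

{"op": "play_rows", "data": {"increments": "0 0 1 0 1;0 0 2 0 1;0 0 2 0 1"}}

```text
t: 6.9
tool_pos: [0.4863, -0.3057, 0.0548]
orientation: [-3.008, -0.904, 0.0]
force: [-0.1, 0.3, 0.9]
opening: 0.0002
gripper_force: 0.0
```

```bash
python3 - <<'E'
from h import *
print(where())
i=robot.read_camera('scene');j=robot.read_camera('top')
print(robot.landmark_of('scene','rocker_far'),robot.landmark_of('scene','rocker_near'))
cv2.imwrite('pics/c5.png',cv2.resize(i[150:240,230:340],None,fx=7,fy=6.5,interpolation=cv2.INTER_CUBIC))
E
```

```text
(array([-37. ,  56.2,  -7.2,  -0. ]), array([-0.1 ,  0.34,  0.88]), 6.9)
[{'centre': [0.5114, -0.2887, 0.0665], 'conf': 0.77}] [{'centre': [0.4898, -0.3131, 0.0695], 'conf': 0.62}, {'centre': [0.6969, -0.4298, -0.0006], 'conf': 0.53}]
```

View pics/c5.png

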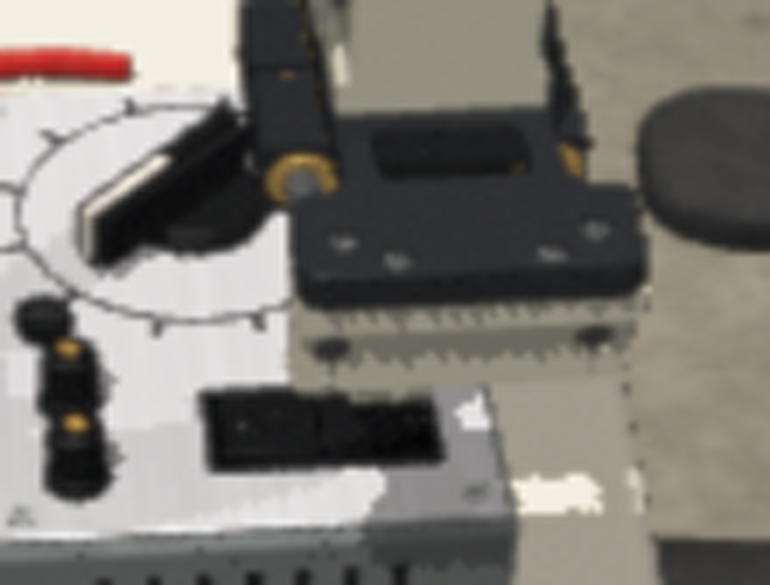

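The crop shows no fingers in front of the rocker at (320,430). The gripper body hides the tips, so they sit well above the reported TCP. The upward force is just starting to grow, so I'll keep going down.

{"op": "play_rows", "data": {"increments": "0 0 1 0 1;0 0 2 0 1;0 0 2 0 1"}}

```text
t: 7.4
tool_pos: [0.4864, -0.3058, 0.0531]
orientation: [3.008, 0.904, -0.0]
force: [-1.3, -0.1, 1.4]
opening: 0.0008
gripper_force: 0.5
```

{"op": "play_rows", "data": {"increments": "0 0 1 0 1;0 0 2 0 1;0 0 2 0 1"}}

```text
t: 7.7
tool_pos: [0.4864, -0.3059, 0.0509]
orientation: [3.009, 0.904, -0.0]
force: [0.5, -0.9, 1.1]
opening: 0.0005
gripper_force: 0.6
```

```bash
python3 - <<'E'
from h import *
f=[]
for k in range(4):
    robot.read_camera('scene');f.append(robot.read_state()['force'])
print(where(),np.mean(f,0))
E
```

```text
(array([-37. ,  56.1, -11. ,  -0. ]), array([-0.7 , -0.63,  1.06]), 7.9) [-0.62174759 -0.89406971  0.88803691]
```

{"op": "play_rows", "data": {"increments": "0 0 1 0 1;0 0 2 0 1;0 0 2 0 1"}}

```text
t: 8.2
tool_pos: [0.4863, -0.3055, 0.0486]
orientation: [-3.008, -0.904, 0.0]
force: [-0.3, 0.3, 0.1]
opening: 0.0006
gripper_force: 0.0
```

{"op": "play_rows", "data": {"increments": "0 0 1 0 1;0 0 2 0 1;0 0 2 0 1"}}

```text
t: 8.5
tool_pos: [0.4863, -0.3055, 0.0467]
orientation: [-3.008, -0.904, 0.0]
force: [0.5, -0.0, -0.1]
opening: 0.0005
gripper_force: 0.0
```

The force dropped back to zero at about z=-12 mm, so the rocker snapped over. The true tip sits about 20 mm above the reported TCP. I'll lift, go to the selector approach and check.

{"op": "play_rows", "data": {"increments": "0 0 -15 0 1;0 0 -36 0 1;9 11 -36 -8 1;18 22 -36 -16 1;27 33 -36 -24 1;35 43 -36 -32 1;35 43 -36 -40 1;35 43 -36 -45 1;35 43 -36 -45 1"}}

```text
t: 9.4
tool_pos: [0.5398, -0.3226, 0.0842]
orientation: [2.431, 1.988, 0.0]
force: [0.2, 0.4, -0.1]
opening: 0.0005
gripper_force: 0.0
```

```bash
python3 - <<'E'
from h import *
print(where(),inc(-1.7,14.1,-8,45))
i=robot.read_camera('scene');j=robot.read_camera('top')
q=b2w([[-1.8,13.6,62+20],[-1.8,13.6,62+40]],POSE)
print((proj('scene',q)-[220,140])*6)
a=cv2.resize(i[140:230,220:320],None,fx=6,fy=6,interpolation=cv2.INTER_CUBIC)
cv2.imwrite('pics/c6.png',a)
E
```

```text
(array([-1.8, 12.6, 22.2, 45. ]), array([ 0.24,  0.4 , -0.12]), 9.4) [ 1.1 -1.  30.2  0. ]
[[255.15132965 304.65253219]
 [256.38969055 253.44328103]]
```

View pics/c6.png

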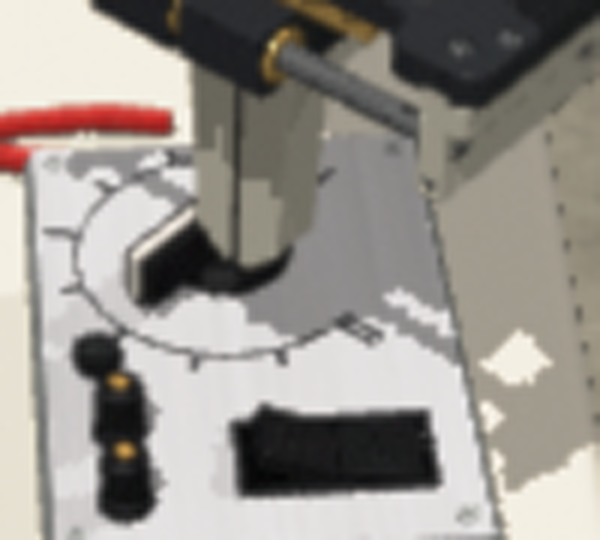

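The crop shows the rocker's left (far) half raised at (262,415), so it is off. The fingers' lower end is at about (245,268), consistent with tips about 20 mm above the reported TCP. The pointer tip at (150,280) is still in step 3. Next I'll descend beside the pointer and close in.

{"op": "play_rows", "data": {"increments": "1 -1 12 0 1;1 -1 24 0 1;1 -1 29 0 1;1 3 29 0 1;1 6 29 0 1;1 9 29 0 1;1 11 29 0 1;1 12 29 0 1;1 13 29 0 1;1 13 29 0 1"}}

```text
t: 10.5
tool_pos: [0.5524, -0.324, 0.0541]
orientation: [2.433, 1.987, 0.0]
force: [0.1, 0.4, -0.0]
opening: 0.0004
gripper_force: 0.0
```

```bash
cat >>h.py <<'E'
def favg(n=3):
    f=[]
    for k in range(n):
        robot.read_camera('scene');f.append(robot.read_state()['force'])
    Rm=R.from_rotvec(robot.read_state()['orientation']).as_matrix()
    return np.round(Rm.T@np.mean(f,0),2)
def tip():
    o=[]
    for c in('top','scene'):
        robot.read_camera(c)
        for b in robot.landmark_of(c,'pointer_tip')[:2]:
            d=np.array(b['centre'])-[0.5703,-0.3582,.08];o.append((c,round(float(np.degrees(np.arctan2(d[1],d[0])-POSE[2])),1),round(float(np.hypot(*d[:2])*1e3)),b['conf']))
    return o
E
python3 -c "
from h import *
print(where(),favg(),tip())"
```

```text
(array([ 8. ,  4.4, -7.9, 45. ]), array([ 0.14,  0.42, -0.04]), 10.5) [0.32 0.14 0.08] [('scene', 40.3, 35, 0.54)]
```

{"op": "play_rows", "data": {"increments": "0 1 0 0 1;0 2 0 0 1;0 3 0 0 1;0 3 0 0 1"}}

```text
t: 11.25
tool_pos: [0.5552, -0.3245, 0.054]
orientation: [-2.433, -1.987, 0.0]
force: [-0.4, -0.1, 0.5]
opening: 0.0006
gripper_force: 0.4
```

{"op": "play_rows", "data": {"increments": "0 1 0 0 1;0 2 0 0 1;0 3 0 0 1;0 3 0 0 1"}}

```text
t: 11.65
tool_pos: [0.5584, -0.325, 0.054]
orientation: [-2.433, -1.987, -0.001]
force: [-1.2, 1.0, 0.5]
opening: 0.0005
gripper_force: 0.9
```

```bash
python3 -c "
from h import *
print(where(),favg(),tip())"
```

```text
(array([12.4,  0.4, -8. , 45. ]), array([-1.24,  0.98,  0.52]), 11.65) [ 1.23 -1.98 -0.24] []
```

Contact began at an offset of about 22 mm. Next I'll compute the arc rows.

```bash
python3 - <<'E'
from h import *
o,r=22,30;L=[]
for th in np.linspace(36,-38,19):
    a=np.radians(th);x=4+r*np.cos(a)-o*np.sin(a);y=-34+r*np.sin(a)+o*np.cos(a)
    L.append(inc(x,y,-7.5,th))
print(';'.join('%.0f %.0f 0 %.0f 1'%(v[0],v[1],v[3]) for v in L))
E
```

```text
3 2 0 9 1;4 4 0 13 1;5 6 0 17 1;6 9 0 21 1;6 12 0 25 1;7 14 0 30 1;7 17 0 34 1;7 20 0 38 1;7 22 0 42 1;7 25 0 46 1;6 27 0 50 1;5 30 0 54 1;4 32 0 58 1;3 35 0 62 1;2 37 0 66 1;1 40 0 71 1;-1 42 0 75 1;-3 44 0 79 1;-4 46 0 83 1
```

{"op": "play_rows", "data": {"increments": "2 1 0 5 1;3 2 0 9 1;4 4 0 13 1;5 6 0 17 1;6 9 0 21 1;6 12 0 25 1;7 14 0 30 1;7 17 0 34 1;7 20 0 38 1;7 22 0 42 1;7 25 0 46 1;6 27 0 50 1;5 30 0 54 1;4 32 0 58 1;3 35 0 62 1;2 37 0 66 1;1 40 0 71 1;-1 42 0 75 1;-3 44 0 79 1;-4 46 0 83 1"}}

```text
t: 14.0
tool_pos: [0.6028, -0.3389, 0.0542]
orientation: [3.138, -0.129, 0.001]
force: [0.5, 0.2, -0.6]
opening: 0.0006
gripper_force: 0.0
```

```bash
python3 -c "
from h import *
print(where(),favg(),tip())"
```

```text
(array([ 41.8, -35.8,  -7.8, -38.2]), array([ 0.5 ,  0.18, -0.57]), 14.0) [ 0.07 -0.67 -0.43] [('scene', -51.0, 42, 0.94)]
```

{"op": "play_rows", "data": {"increments": "0 -5 0 0 1;0 -12 0 0 1;0 -14 -15 0 1;0 -14 -40 0 1;0 -14 -50 0 1;0 -14 -50 0 1"}}

```text
t: 14.95
tool_pos: [0.6054, -0.3253, 0.1077]
orientation: [3.136, -0.124, 0.008]
force: [0.6, -0.6, 0.3]
opening: 0.0004
gripper_force: 0.0
```

```bash
python3 - <<'E'
from h import *
print(where(),tip(),inc(-5,56,20,0))
j=robot.read_camera('top');i=robot.read_camera('scene')
a=rect('top',j,POSE,80,S=2.5,hx=80,hy=105);b=rect('scene',i,POSE,80,S=2.5,hx=80,hy=105)
cv2.imwrite('pics/r2.png',cv2.resize(np.vstack([a,b]),None,fx=.75,fy=.75))
E
```

```text
(array([ 51.4, -25.9,  45.7, -38. ]), array([ 0.62, -0.63,  0.27]), 14.95) [('scene', -54.9, 40, 0.63)] [-92.1 -28.5  20.8 -38. ]
```

View pics/r2.png

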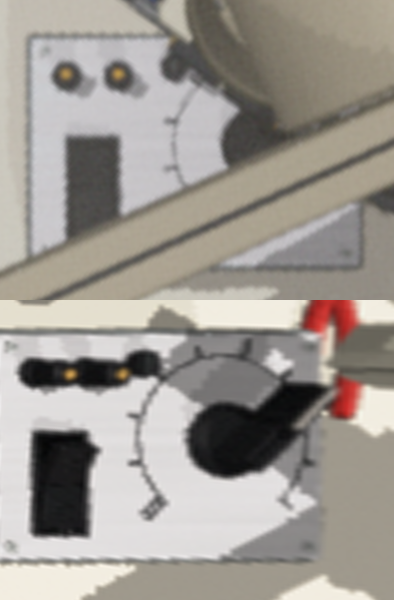

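The bottom view, corrected for parallax, shows the pointer top running from about (275,440) to (333,388), about -48°. Step 6 lies at -45° and step 7 would be -75°, so it rests in step 6. The rocker at (60,485) is still off, so next I'll press its far half.

{"op": "play_rows", "data": {"increments": "-20 -6 0 -8 1;-40 -12 0 -16 1;-60 -18 0 -24 1;-80 -24 0 -32 1;-92 -28.5 0 -38 1;-92 -28.5 10 -38 1;-92 -28.5 21 -38 1;-92 -28.5 21 -38 1;-92 -28.5 21 -38 1"}}

```text
t: 16.15
tool_pos: [0.5139, -0.2884, 0.0818]
orientation: [-3.008, -0.902, 0.002]
force: [0.4, 0.5, 0.4]
opening: 0.0005
gripper_force: 0.0
```

```bash
python3 -c "
from h import *
print(where(),inc(-5,56,-5,0))"
```

```text
(array([-4.5, 55.4, 19.8, -0.1]), array([0.43, 0.49, 0.37]), 16.15) [-0.5 -0.5 24.8 -0.1]
```

{"op": "play_rows", "data": {"increments": "0 0 14 0 1;0 0 22 0 1;0 0 26 0 1;0 0 28 0 1;0 0 30 0 1;0 0 31 0 1"}}

```text
t: 16.75
tool_pos: [0.5143, -0.2885, 0.0523]
orientation: [-3.009, -0.904, -0.001]
force: [-0.6, 1.6, 2.3]
opening: 0.0003
gripper_force: 1.1
```

{"op": "play_rows", "data": {"increments": "0 0 1 0 1;0 0 2 0 1;0 0 3 0 1;0 0 4 0 1;0 0 4 0 1"}}

```text
t: 17.25
tool_pos: [0.5137, -0.2887, 0.0476]
orientation: [-3.008, -0.904, 0.001]
force: [-0.7, 0.4, 0.9]
opening: 0.0004
gripper_force: 0.0
```

```bash
python3 -c "
from h import *
print(where(),favg())"
```

```text
(array([ -4.8,  55.3, -14.4,  -0.1]), array([-0.73,  0.36,  0.93]), 17.25) [ 0.05 -0.44  0.27]
```

{"op": "play_rows", "data": {"increments": "0 0 1 0 1;0 0 1 0 1;0 0 -15 0 1;0 0 -50 0 1;-20 0 -90 0 1;-60 0 -120 0 1;-100 0 -120 0 1;-130 0 -120 0 1;-130 0 -120 0 1"}}

```text
t: 18.3
tool_pos: [0.4033, -0.3626, 0.17]
orientation: [3.008, 0.898, -0.0]
force: [0.3, 0.4, -0.1]
opening: 0.0007
gripper_force: 0.0
```

```bash
python3 - <<'E'
from h import *
print(where(),tip())
i=robot.read_camera('scene')
print([(n,[(np.round(b['centre'],4),b['conf']) for b in robot.landmark_of('scene',n)[:1]]) for n in('load_box','board','cutters','spool','rocker_near','rocker_far')])
cv2.imwrite('pics/c7.png',cv2.resize(i[140:230,220:320],None,fx=6,fy=6,interpolation=cv2.INTER_CUBIC))
E
```

```text
(array([-137.6,   54.5,  108. ,   -0.2]), array([ 0.3 ,  0.35, -0.08]), 18.3) [('top', -43.6, 41, 0.69), ('scene', -47.7, 44, 0.93)]
[('load_box', [(array([ 0.5446, -0.3336, -0.0055]), 0.75)]), ('board', [(array([ 0.4899, -0.1758, -0.    ]), 0.69)]), ('cutters', [(array([ 0.6949, -0.4337,  0.0019]), 0.78)]), ('spool', [(array([ 6.238e-01, -2.516e-01,  4.000e-04]), 0.58)]), ('rocker_near', [(array([ 0.4851, -0.3081,  0.0722]), 0.86)]), ('rocker_far', [(array([ 0.5146, -0.2869,  0.0669]), 0.84)])]
```

View pics/c7.png

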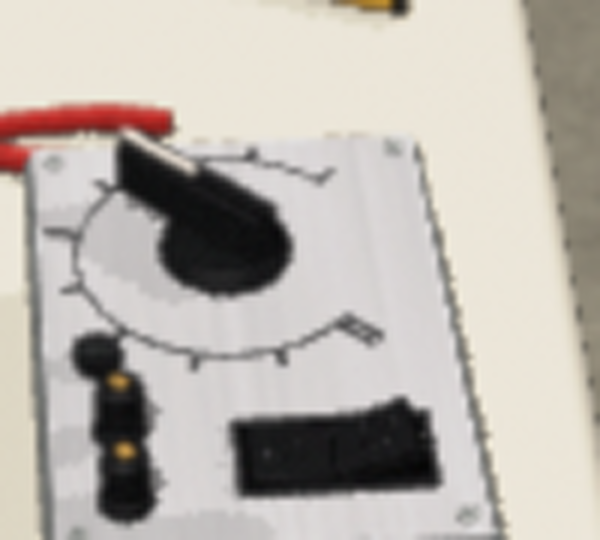

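The final crop shows the near half of the rocker raised at (400,405), so the box is on. The pointer tip is at (130,140), and both cameras put it at about -45°, which is step 6. The box and the three bystanders are where they started.

```bash
python3 -c "
from plant import robot
print(robot.close_job())"
```

```text
the job is handed in; nothing more can be done
None
```

I pressed the rocker off, pushed the selector from step 3 to step 6, and pressed the rocker back on; the last pictures showed this and nothing else moved, and the job is handed in at about 18.5 s of the 43 s allowed, with no verdict returned.

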